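# Refit the grill plate on the countertop griddle

### The job

Get the griddle ready for service: first move the steel shaker that was left on its seat and stand it upright in the blue tray. Then take the ribbed grill plate by its wooden handle and lower it, without dropping it, over the two brass pins of the griddle until it lies flush on the seat, and let go. The pins can stand a little to either side along their groove, so feel for them; leave the other things on the counter where they are.

Things in the scene. Friction and masses are not known exactly. Their poses are not given: they have to be found in the camera images.
- griddle: Fixed steel countertop griddle housing, 200 (its x) x 280 (its y) x 60 mm high, knobs on its -x side. Origin: centre of its underside, on the counter; z up. Its flat top is the seat. Two brass pins, 10 mm diameter, 16 mm tall above the seat, tips chamfered about 1 mm, stand 150 mm apart in the black groove that runs along y at x = 0.
- griddle_seat (a point): Centre of the griddle seat, 60 mm above the counter; axes as the griddle. The pins stand rigidly at x = 0, y = d - 75 and d + 75 mm from here: their bar is clamped somewhere along the groove, d between -13 and +13 mm, which is not reported: look or feel for it.
- plate: Loose ribbed dark steel grill plate, 130 (x) x 180 (y) x 12 mm, 0.6 to 0.9 kg, flat on the counter. Origin: centre of its underside; z up. Two 12.4 mm through holes at x = 0, y = -75 and +75 mm. Wooden handle bar along y over the middle: 16 wide x 90 long x 18 mm high, centre 57 mm above the underside, on 10 mm posts at y = -36 and +36 mm. Fits either way round.
- plate_grip (a point): Centre of the plate's handle bar, 57 mm above the plate's underside; axes as the plate's.
- shaker: Loose round steel shaker, 44 mm diameter (47 mm at the cap, 63 to 68 mm up), 80 mm tall, 0.15 kg, standing on the griddle seat at the start. Origin: centre of its underside; z up.
- tray: Fixed blue plastic tray, 140 x 140 mm, 22 mm high, walls and floor 4 mm, empty. Origin: centre of its underside, on the counter; it lies left or right of the griddle, with the plate on the other side.
- squeeze_bottle: Bystander: green squeeze bottle, 56 mm diameter, 165 mm tall. Origin: centre of its underside.
- pepper_mill: Bystander: dark wooden pepper mill, 54 mm diameter, 150 mm tall. Origin: centre of its underside.
- ramekin: Bystander: white ramekin, 72 mm diameter, 42 mm tall. Origin: centre of its underside.
- sauce_bowl: Bystander: terracotta bowl, 100 mm diameter, 42 mm tall. Origin: centre of its underside.
- spatula: Bystander: spatula lying beyond the griddle. Origin: underside, along the tool's x.
- spice_jar: Bystander: amber spice jar with black cap, 56 mm diameter, 85 mm tall. Origin: centre of its underside.
Not all that is in view belongs to the job. Leave any pink or red look-alike of the shaker alone.

How it is judged (in metres and radians):
On the way:
1. the shaker stands upright in the tray, let go (x of shaker in the frame of tray between -0.06 and 0.06 m and y of shaker in the frame of tray between -0.06 and 0.06 m and z of shaker in the frame of tray below 0.012 m and angle between shaker's own z axis and vertical below 0.15 rad and contact force between the fingers and shaker below 0.05 N), for 0.2 s.
At the end, for the whole second after the job is handed in: Shaker upright (0.15 rad) on the tray floor; plate flush over both pins: underside within 2.5 mm of the seat, tilt under 0.025 rad, centre within 10 mm across and 25 mm along the groove from the seat centre, long axis within 0.08 rad of the groove; both at rest (x of shaker in the frame of tray between -0.06 and 0.06 m and y of shaker in the frame of tray between -0.06 and 0.06 m and z of shaker in the frame of tray below 0.012 m and angle between shaker's own z axis and vertical below 0.15 rad and z of plate in the frame of griddle_seat between -0.0025 and 0.0025 m and x of plate in the frame of griddle_seat between -0.01 and 0.01 m and y of plate in the frame of griddle_seat between -0.025 and 0.025 m and angle between plate's own z axis and vertical below 0.025 rad and angle between the y axis of plate and the y axis of griddle, either way round below 0.08 rad and linear speed of each of plate, shaker below 0.02 m/s); the robot touches nothing.
It fails at once if the plate drops onto the griddle: it moves faster than 0.7 m/s within 150 mm of the seat's centre (distance between plate and griddle_seat below 0.15 m and linear speed of plate above 0.7 m/s).
It fails at once if another thing on the counter is moved more than 30 mm (distance of any of squeeze_bottle, pepper_mill, ramekin, sauce_bowl, spatula, spice_jar from where it was at the start of the episode above 0.03 m).
It also fails if it takes over 72 s, if anything falls off the work surface, if the arm or the gripper's body presses on something with over 40 N, if the wrist force passes 120 N, or if a joint passes its speed limit or range.

### The arm

A 6-joint arm with a two-finger parallel gripper is mounted at the origin on the work surface. World frame = base frame: x ahead of the robot, y to its left, z up, the work surface at z = 0. Lengths are in m, angles in degrees, forces in N, time in s.
With the tool pointing down it reaches from about 0.3 to 0.75 m from the base axis. Payload 8.5 kg.
Tool frame: the origin (TCP) lies between the finger pads; the fingertips stand 17 mm ahead of it and the grasp point (between the pads) lies 2 mm behind it; z points along the fingers, y is the direction in which the jaws open and shut (so a half turn about z gives the same grasp; the last joint's range is limited). The gripper opens to 85 mm and grips with 20 to 120 N. Pads are 22 mm wide; open, the fingers measure 114 mm over their backs; the gripper's body (76 mm by 85 mm) begins 54 mm behind the grasp point. The pads swing forward as they close: fully open they stand 13 mm farther back than shut.
Start: joints at [62.378, 21.807, 74.336, -0, 83.858, -12.336], TCP at [0.145, 0.531, 0.248] pointing down, gripper open.
Joint ranges: [-178.18, 178.18], [-50.72, 133.34], [12.68, 142.11], [-81.47, 261.47], [9.98, 163.14], [-165.26, 165.26]. Speed limits (degrees/s): [136.94, 136.94, 180, 180, 180, 180].

### API

Orientations are given as a 3x3 rotation matrix whose columns are the frame's x, y, z axes.
In Python, from rig import readout, eyes, env gives the robot as it stands.
- The arm moves only by the tool arm_command, never from a script. Its argument "rows" is text: rows parted by semicolons, each of 7 numbers parted by spaces: the closure, from 0 (fully open) to 1 (shut), then the shift along the tool's x, y, z in mm, then the turn, a rotation vector about the tool's x, y, z in degrees. In form: grip dx dy dz rx ry rz; .... A call has 1 to 5 rows; each row shifts and turns the commanded pose from where the row before left it, along the tool's axes as they then stand; what a row does not reach is not made up. A row lasts 1/12 s, in which the tool goes at most 41.7 mm and 7.16 degrees, less where a joint would pass 70% of its speed; a pose out of reach is approached as far as the arm can. A call with a gripper value outside its range is refused whole. The fingers move at their own pace and stop on an object; "squeeze" is the grip in N (left out, the last holds). Time passes only in rows, so rows that do not move let the fingers close. It gives the time, the measured TCP pose, the force and the opening at its end, in the units of the state.
- readout.observe(): the state, without advancing time (a new reading comes with each control period).
- eyes.get_image(name): name is "side" or "top" or "wrist"; returns the picture (480x640x3 uint8, red, green, blue); there is no depth.
- eyes.camera_model(name): a dict with "mtx" (3x3 intrinsics, pixels), "view" (4x4, takes a point from world to camera coordinates). Camera axes: x right, y up, looking along -z (the intrinsics and any distortion apply to the point x, -y, -z); pixel columns grow to the right and rows downward; lengths in m; the calibration is good to about 2 mm. A picture is of the moment at which its call begins: read the wrist's pose just before it. camera_model takes no time and is no camera call; for the wrist camera it gives the pose at the moment of the call.
- env.close_job(): hands the job in, once; it reports no verdict.
The state is a dict: "time_s": time; "q": joint angles; "qvel": joint speeds; "joint_efforts": joint torques, N m; "position": TCP position; "tool_rot": TCP orientation; "ft_force": force on the tool from outside, world axes, zero at the start; "wrist_torque": the same for the moment, N m; "grip_width": finger opening in m.
Only numpy, scipy, OpenCV 4.12 (cv2) and the standard library are available. Lean on these libraries where they do the work, as an engineer would, in place of code of your own. Each camera call takes 0.05 s, during which the arm holds its last target. There are 200 camera calls.

## Working session

There is one attempt and no reset: what is moved stays moved. The work goes in short steps, Python scripts to look and compute and a tool call to move; the robot and the scene stay as the last step left them, time stands still between calls to the robot, and variables do not carry over. Pictures are saved under pics/ and viewed, about 8 in all and at most 12, crops included, and the job is handed in when it is done.

Besides the shell and the picture viewer there is one more tool, called by a JSON object that holds its "fn" and its "kwargs", one argument or row to a line. arm_command: Moves the arm, as the interface text tells. Its arguments: {"type":"object","properties":{"rows":{"type":"string"},"squeeze":{"type":"number"}},"required":["rows"]}

```bash
ls; mkdir -p pics; python3 - <<'E'
from rig import readout, eyes, env
import cv2
s=readout.observe(); print(s)
for n in("top","side"):
    im=eyes.get_image(n); cv2.imwrite(f"pics/{n}0.png",im[:,:,::-1]); m=eyes.camera_model(n); print(n,m)
E
```

```text
pics
{'time_s': 0.0, 'q': array([ 6.23776142e+01,  2.18407685e+01,  7.43834388e+01,  1.51742359e-03,
        8.38566341e+01, -1.23350556e+01]), 'qvel': array([ 0.06578063,  0.0096571 , -0.07548265, -0.01347834,  0.08569441,
       -0.09149768]), 'joint_efforts': array([-9.05044617e-04, -4.48461878e+01, -2.31274492e+01, -2.89701247e-04,
        4.80220231e-03, -1.08075906e-06]), 'position': array([0.14488213, 0.53031224, 0.24772157]), 'tool_rot': array([[-9.64614882e-01,  2.63662039e-01, -6.77506352e-04],
       [ 2.63662707e-01,  9.64614143e-01, -1.23792414e-03],
       [ 3.27138608e-04, -1.37275320e-03, -9.99999004e-01]]), 'ft_force': array([ 0.23864423, -0.40604154, -0.27928991]), 'wrist_torque': array([-0.0136085 , -0.06922133,  0.03302631]), 'grip_width': 0.08512134987796707}
top {'mtx': array([[525.0700547 ,   0.        , 323.74219862],
       [  0.        , 525.0700547 , 238.34119644],
       [  0.        ,   0.        ,   1.        ]]), 'view': array([[-5.92235319e-02, -9.98244605e-01,  5.30346480e-04,
         3.31720073e-02],
       [ 9.77591174e-01, -5.78906831e-02,  2.02396060e-01,
        -5.75832410e-01],
       [-2.02010073e-01,  1.25050716e-02,  9.79303606e-01,
        -1.17776109e+00],
       [ 0.00000000e+00,  0.00000000e+00,  0.00000000e+00,
         1.00000000e+00]])}
side {'mtx': array([[582.99015564,   0.        , 312.42224989],
       [  0.        , 582.99015564, 248.50106524],
       [  0.        ,   0.        ,   1.        ]]), 'view': array([[-0.97357056, -0.22768016, -0.01794747,  0.5297958 ],
       [ 0.14751114, -0.68686267,  0.71166013, -0.14054245],
       [-0.17435835,  0.6902039 ,  0.70229463, -1.07292097],
       [ 0.        ,  0.        ,  0.        ,  1.        ]])}
```

View pics/top0.png

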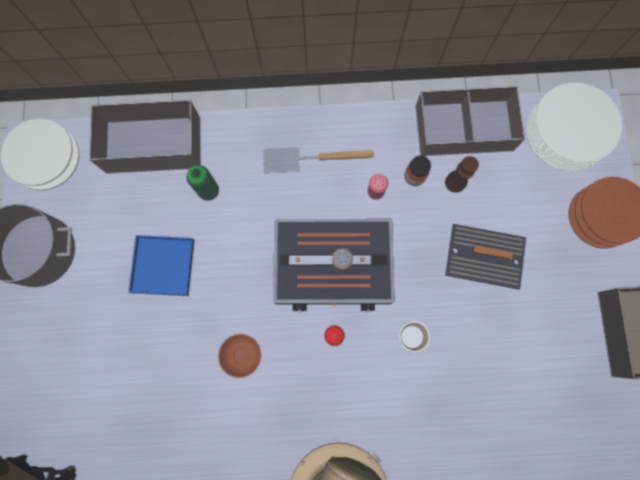

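View pics/side0.png

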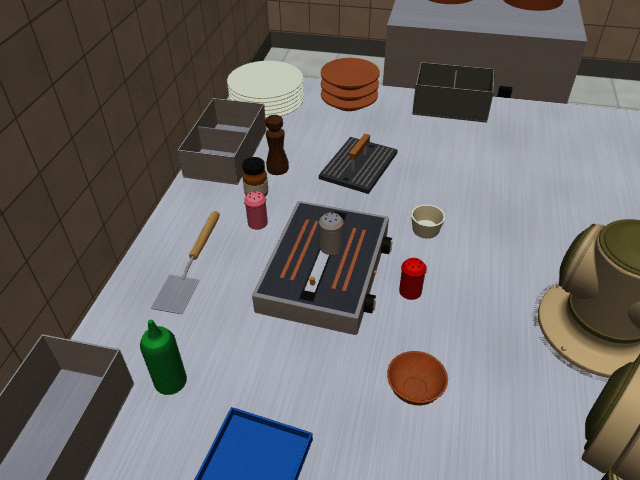

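The top view shows the griddle at about (334,261), the shaker cap at (342,259), the brass pins near (297,260) and (363,260), the tray at (162,265) and the plate at (486,256) with its handle at (492,252). The side view agrees; the pink and red look-alikes stand off the griddle.

```bash
cat > h.py <<'E'
import numpy as np, cv2
from rig import readout, eyes, env
def cast(m,uv,z):
    V=m["view"];K=m["mtx"];R=V[:3,:3];o=-R.T@V[:3,3]
    c=np.linalg.inv(K)@[uv[0],uv[1],1]; d=R.T@[c[0],-c[1],-c[2]]
    return o+d*(z-o[2])/d[2]
def blob(mask,roi):
    x0,y0,x1,y1=roi; k=np.zeros_like(mask);k[y0:y1,x0:x1]=mask[y0:y1,x0:x1]
    cs,_=cv2.findContours(k,0,2); return max(cs,key=cv2.contourArea)
def proj(m,p):
    c=m["view"][:3,:3]@p+m["view"][:3,3]; q=m["mtx"]@[c[0],-c[1],-c[2]]; return q[:2]/q[2]
def totool(s,dp): return np.round(np.array(s["tool_rot"]).T@dp*1000,1)
E
python3 - <<'E'
from h import *
im=cv2.imread("pics/top0.png");hsv=cv2.cvtColor(im,cv2.COLOR_BGR2HSV);m=eyes.camera_model("top")
H,S,V=[hsv[:,:,i].astype(int) for i in range(3)]
def rect(name,mask,roi,z):
    c=blob(mask.astype(np.uint8)*255,roi); r=cv2.minAreaRect(c)
    P=np.array([cast(m,p,z) for p in cv2.boxPoints(r)])[:,:2]
    e=[P[1]-P[0],P[2]-P[1]]; L=max(e,key=np.linalg.norm)
    print(name,r[0],cv2.contourArea(c),"ctr",P.mean(0).round(4),"edges",[np.linalg.norm(x).round(4) for x in e],"ang long",np.degrees(np.arctan2(L[1],L[0])).round(2))
rect("tray",(H>100)&(H<125)&(S>150),(120,220,205,310),.022)
rect("plate",(V<150)&(S<90)|((H<20)&(S>100)),(435,215,540,300),.012)
rect("handle",(H<20)&(S>100)&(V>60),(465,235,525,270),.066)
rect("griddle seat",(V<110),(277,220,392,302),.06)
rect("griddle",(V<165),(265,210,402,306),.06)
bm=((H>8)&(H<30)&(S>90))
for roi in((288,250,310,270),(355,250,375,270)): rect("pin",bm,roi,.076)
rect("shk",(V>60)&(S<90)&(V<175),(328,246,358,273),.08)
print(hsv[245:275,342].tolist()[::3],hsv[259,325:360:3].tolist())
E
python3 -c "
import cv2;im=cv2.imread('pics/top0.png')[205:315,265:405];cv2.imwrite('pics/c1.png',cv2.resize(im,None,fx=5,fy=5,interpolation=2))"
```

```text
tray (161.15097045898438, 265.5091552734375) 2784.0 ctr [0.5417 0.3922] edges [np.float64(0.1322), np.float64(0.1391)] ang long -96.92
plate (485.8546142578125, 256.28900146484375) 3898.0 ctr [ 0.5194 -0.392 ] edges [np.float64(0.1327), np.float64(0.1892)] ang long -104.2
handle (492.51129150390625, 251.93960571289062) 191.0 ctr [ 0.5198 -0.3913] edges [np.float64(0.0146), np.float64(0.0881)] ang long -104.32
griddle seat (333.5, 260.0) 8424.5 ctr [ 0.525  -0.0207] edges [np.float64(0.2676), np.float64(0.1796)] ang long -93.39
griddle (333.4999694824219, 261.5) 10031.0 ctr [ 0.5219 -0.0205] edges [np.float64(0.2054), np.float64(0.287)] ang long -93.39
pin (297.5, 259.0) 1.5 ctr [0.5283 0.0625] edges [np.float64(0.0047), np.float64(0.0023)] ang long -2.8
pin (362.25, 258.75) 2.5 ctr [ 0.5201 -0.0864] edges [np.float64(0.005), np.float64(0.0033)] ang long -48.44
shk (342.5, 259.0) 686.0 ctr [ 0.5217 -0.0408] edges [np.float64(0.0669), np.float64(0.0605)] ang long -93.39
[[165, 34, 89], [160, 7, 104], [112, 19, 150], [118, 23, 153], [118, 30, 159], [118, 31, 158], [116, 26, 154], [0, 17, 135], [4, 22, 91], [130, 20, 76]] [[115, 33, 202], [115, 33, 203], [117, 27, 181], [170, 11, 141], [118, 29, 150], [118, 30, 159], [118, 30, 160], [115, 20, 151], [120, 9, 143], [156, 10, 133], [115, 32, 197], [118, 31, 195]]
```

View pics/c1.png

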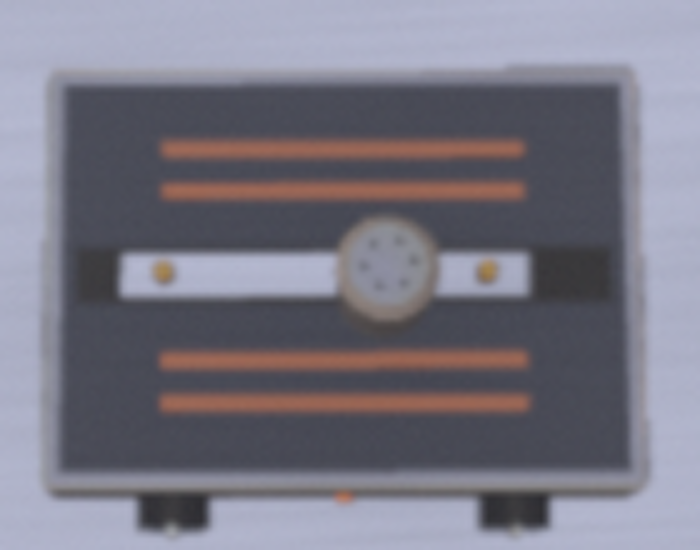

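{"fn": "arm_command", "kwargs": {
  "rows": "0 0 0 0 0 0 7; 0 0 0 0 0 0 7; 0 0 0 0 0 0 7; 0 0 0 0 0 0 7; 0 0 0 0 0 0 7"
}}

```text
time_s: 0.52
position: [0.1449, 0.5304, 0.2479]
tool_rot: [[-0.634, 0.773, -0.0], [0.773, 0.634, -0.001], [-0.0, -0.001, -1.0]]
ft_force: [0.1, 0.1, 0.3]
grip_width: 0.0853
```

{"fn": "arm_command", "kwargs": {
  "rows": "0 0 0 0 0 0 7; 0 0 0 0 0 0 7; 0 0 0 0 0 0 7; 0 0 0 0 0 0 7; 0 0 0 0 0 0 7"
}}

```text
time_s: 0.93
position: [0.1449, 0.5304, 0.2479]
tool_rot: [[-0.076, 0.997, -0.0], [0.997, 0.076, -0.001], [-0.001, -0.001, -1.0]]
ft_force: [-0.2, 0.2, -0.4]
grip_width: 0.0849
```

{"fn": "arm_command", "kwargs": {
  "rows": "0 0 0 0 0 0 4.7; 0 -32 20 0 0 0 0; 0 -32 20 0 0 0 0; 0 -32 20 0 0 0 0; 0 -32 20 0 0 0 0"
}}

```text
time_s: 1.35
position: [0.2253, 0.401, 0.248]
tool_rot: [[-0.001, 1.0, -0.0], [1.0, 0.001, -0.001], [-0.001, -0.0, -1.0]]
ft_force: [1.0, 0.8, -0.1]
grip_width: 0.0853
```

{"fn": "arm_command", "kwargs": {
  "rows": "0 -32 20 0 0 0 0; 0 -32 20 0 0 0 0; 0 -32 20 0 0 0 0; 0 -32 20 0 0 0 0; 0 -32 20 0 0 0 0"
}}

```text
time_s: 1.77
position: [0.3254, 0.2409, 0.2482]
tool_rot: [[-0.0, 1.0, -0.0], [1.0, 0.0, -0.0], [-0.0, -0.0, -1.0]]
ft_force: [0.0, 0.5, -0.2]
grip_width: 0.0856
```

{"fn": "arm_command", "kwargs": {
  "rows": "0 -32 20 0 0 0 0; 0 -32 20 0 0 0 0; 0 -32 20 0 0 0 0; 0 -32 20 0 0 0 0; 0 -32 20 0 0 0 0"
}}

```text
time_s: 2.18
position: [0.4256, 0.0807, 0.2482]
tool_rot: [[0.0, 1.0, -0.0], [1.0, -0.0, 0.0], [0.0, -0.0, -1.0]]
ft_force: [0.7, 1.4, -0.3]
grip_width: 0.0852
```

{"fn": "arm_command", "kwargs": {
  "rows": "0 -32 20 0 0 0 0; 0 -32 20 0 0 0 0; 0 -32 20 0 0 0 0; 0 -27 15 0 0 0 0; 0 0 0 0 0 0 0"
}}

```text
time_s: 2.6
position: [0.5022, -0.0448, 0.2474]
tool_rot: [[0.004, 1.0, -0.0], [1.0, -0.004, -0.001], [-0.001, -0.0, -1.0]]
ft_force: [-1.2, 0.4, -0.7]
grip_width: 0.085
```

```bash
python3 - <<'E'
from h import *
s=readout.observe(); m=eyes.camera_model("wrist"); im=eyes.get_image("wrist"); cv2.imwrite("pics/w1.png",im[:,:,::-1])
print(s["time_s"],s["position"],s["tool_rot"],s["ft_force"]); np.savez("w1.npz",**m)
t=eyes.camera_model("top"); p=cast(t,(342.4,258.8),.14); print(p, cast(t,(297.4,259),.076),cast(t,(361.8,259),.076),proj(m,p))
print(-m["view"][:3,:3].T@m["view"][:3,3])
E
```

```text
2.6 [ 0.50219598 -0.04479519  0.24740941] [[ 4.02175897e-03  9.99991881e-01 -2.52806573e-04]
 [ 9.99991466e-01 -4.02199608e-03 -9.44517486e-04]
 [-9.45526604e-04 -2.49005794e-04 -9.99999522e-01]] [-1.17417957  0.44138589 -0.73237556]
[ 0.51218663 -0.03782572  0.14      ] [0.52834063 0.06270046 0.076     ] [ 0.51956937 -0.08536433  0.076     ] [342.51656201 234.2664499 ]
[0.50367782 0.03979507 0.37268372]
```

View pics/w1.png

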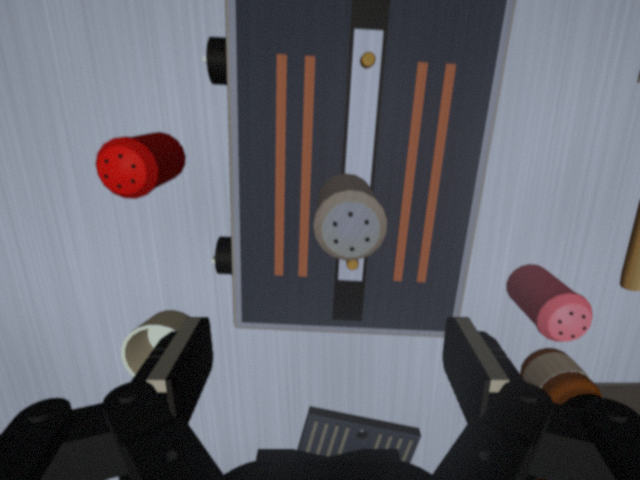

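The wrist view shows the shaker's cap at (350,224) and the brass pins at (368,59) and (351,264). The plate's edge is at the bottom.

```bash
python3 - <<'E'
from h import *
m=dict(np.load("w1.npz")); s=readout.observe()
im=cv2.imread("pics/w1.png");hsv=cv2.cvtColor(im,cv2.COLOR_BGR2HSV)
k=((hsv[:,:,0]>10)&(hsv[:,:,0]<30)&(hsv[:,:,1]>130)).astype(np.uint8)*255
P=[]
for roi in((350,40,390,80),(338,259,370,275)):
    c=blob(k,roi);(u,v),r=cv2.minEnclosingCircle(c); P.append(cast(m,(u,v),.074)); print(u,v,r,P[-1])
d=P[0]-P[1]; print("span",np.linalg.norm(d),"mid",(P[0]+P[1])/2,"ang",np.degrees(np.arctan2(d[1],d[0])))
p=cast(m,(350,224),.14); print("shaker",p,totool(s,p-s["position"]))
E
```

```text
367.1206970214844 59.25862121582031 6.534785747528076 [0.53033295 0.06476022 0.074     ]
351.75 263.5 4.5070390701293945 [ 0.5221108  -0.08435717  0.074     ]
span 0.1493438944782224 mid [ 0.52622187 -0.00979848  0.074     ] ang 86.8439745134211
shaker [ 0.51661938 -0.03136787  0.14      ] [ 11.2  15.8 107.4]
```

{"fn": "arm_command", "kwargs": {
  "rows": "0 11 13 0 0 0 0; 0 0 0 36 0 0 0; 0 0 0 36 0 0 0; 0 0 0 36 0 0 0; 0 0 0 20 0 0 0",
  "squeeze": 30
}}

```text
time_s: 3.07
position: [0.511, -0.0278, 0.1171]
tool_rot: [[-0.001, 1.0, -0.005], [1.0, 0.001, 0.002], [0.002, -0.005, -1.0]]
ft_force: [-0.8, 0.5, -0.5]
grip_width: 0.0855
```

{"fn": "arm_command", "kwargs": {
  "rows": "0 0 0 16 0 0 0; 0 0 0 0 0 0 0; 0.3 0 0 0 0 0 0; 0.6 0 0 0 0 0 0; 1 0 0 0 0 0 0"
}}

```text
time_s: 3.48
position: [0.5136, -0.0292, 0.1057]
tool_rot: [[-0.001, 1.0, 0.002], [1.0, 0.001, -0.001], [-0.001, 0.002, -1.0]]
ft_force: [1.0, 0.2, -0.5]
grip_width: 0.0516
```

{"fn": "arm_command", "kwargs": {
  "rows": "1 0 0 0 0 0 0; 1 0 0 0 0 0 0; 1 0 0 0 0 0 0; 1 0 0 0 0 0 0; 1 0 0 0 0 0 0"
}}

```text
time_s: 3.9
position: [0.5139, -0.0295, 0.1057]
tool_rot: [[-0.0, 1.0, 0.003], [1.0, 0.0, -0.001], [-0.001, 0.003, -1.0]]
ft_force: [1.0, 1.2, 7.4]
grip_width: 0.0449
```

{"fn": "arm_command", "kwargs": {
  "rows": "1 0 0 0 0 0 0; 1 0 0 0 0 0 0; 1 0 0 0 0 0 0; 1 0 0 -10 0 0 0; 1 0 0 -10 0 0 0"
}}

```text
time_s: 4.32
position: [0.5128, -0.0293, 0.1247]
tool_rot: [[-0.0, 1.0, -0.001], [1.0, 0.0, 0.0], [0.0, -0.001, -1.0]]
ft_force: [0.4, 0.8, -1.2]
grip_width: 0.0453
```

{"fn": "arm_command", "kwargs": {
  "rows": "1 0 0 -25 0 0 0; 1 0 0 -30 0 0 0; 1 20 2 -10 0 0 0; 1 33 2.2 0 0 0 0; 1 33 2.2 0 0 0 0"
}}

```text
time_s: 4.73
position: [0.5197, 0.0571, 0.1906]
tool_rot: [[0.002, 1.0, 0.002], [1.0, -0.002, -0.0], [-0.0, 0.002, -1.0]]
ft_force: [0.1, -0.0, -1.9]
grip_width: 0.0449
```

{"fn": "arm_command", "kwargs": {
  "rows": "1 33 2.2 0 0 0 0; 1 33 2.2 0 0 0 0; 1 33 2.2 0 0 0 0; 1 33 2.2 0 0 0 0; 1 33 2.2 0 0 0 0"
}}

```text
time_s: 5.15
position: [0.5301, 0.2233, 0.1896]
tool_rot: [[-0.0, 1.0, 0.0], [1.0, 0.0, -0.0], [-0.0, 0.0, -1.0]]
ft_force: [0.8, -0.0, -1.0]
grip_width: 0.0452
```

{"fn": "arm_command", "kwargs": {
  "rows": "1 33 2.2 0 0 0 0; 1 33 2.2 0 0 0 0; 1 33 2.2 0 0 0 0; 1 33 2.2 0 0 0 0; 1 33 2.2 0 0 0 0"
}}

```text
time_s: 5.57
position: [0.541, 0.3882, 0.1896]
tool_rot: [[-0.0, 1.0, -0.0], [1.0, 0.0, -0.0], [-0.0, -0.0, -1.0]]
ft_force: [0.4, -0.3, -1.4]
grip_width: 0.045
```

{"fn": "arm_command", "kwargs": {
  "rows": "1 5 0 0 0 0 0; 1 0 0 0 0 0 0; 1 0 0 30 0 0 0; 1 0 0 30 0 0 0; 1 0 0 30 0 0 0"
}}

```text
time_s: 5.98
position: [0.5416, 0.3902, 0.099]
tool_rot: [[0.001, 1.0, 0.001], [1.0, -0.001, 0.0], [0.0, 0.001, -1.0]]
ft_force: [0.4, 0.1, -2.1]
grip_width: 0.0455
```

{"fn": "arm_command", "kwargs": {
  "rows": "1 0 0 20 0 0 0; 1 0 0 10 0 0 0; 1 0 0 5 0 0 0; 1 0 0 0 0 0 0; 1 0 0 0 0 0 0"
}}

```text
time_s: 6.4
position: [0.5421, 0.3915, 0.0658]
tool_rot: [[0.0, 1.0, 0.002], [1.0, -0.0, 0.001], [0.001, 0.002, -1.0]]
ft_force: [-0.3, -0.9, -1.3]
grip_width: 0.0449
```

{"fn": "arm_command", "kwargs": {
  "rows": "1 0 0 6 0 0 0; 1 0 0 5 0 0 0; 1 0 0 2 0 0 0; 1 0 0 2 0 0 0; 1 0 0 0 0 0 0"
}}

```text
time_s: 6.82
position: [0.5415, 0.3918, 0.0498]
tool_rot: [[-0.0, 1.0, 0.0], [1.0, 0.0, 0.0], [0.0, 0.0, -1.0]]
ft_force: [-1.4, -0.3, 1.2]
grip_width: 0.0449
```

{"fn": "arm_command", "kwargs": {
  "rows": "1 0 0 1 0 0 0; 1 0 0 0.5 0 0 0; 1 0 0 0 0 0 0"
}}

```text
time_s: 7.07
position: [0.5417, 0.392, 0.0496]
tool_rot: [[-0.0, 1.0, 0.002], [1.0, 0.0, 0.001], [0.001, 0.002, -1.0]]
ft_force: [-1.9, -0.6, 10.0]
grip_width: 0.045
```

Contact on the tray floor (force 10 N, height as expected). Releasing, rising, and heading for the plate at about (0.52,-0.39).

{"fn": "arm_command", "kwargs": {
  "rows": "0.5 0 0 0 0 0 0; 0.4 0 0 0 0 0 0; 0.2 0 0 0 0 0 0; 0 0 0 0 0 0 0; 0 0 0 0 0 0 0"
}}

```text
time_s: 7.48
position: [0.5414, 0.3916, 0.0476]
tool_rot: [[-0.0, 1.0, -0.0], [1.0, 0.0, -0.0], [-0.0, -0.0, -1.0]]
ft_force: [0.5, 0.5, -0.7]
grip_width: 0.0841
```

{"fn": "arm_command", "kwargs": {
  "rows": "0 0 0 0 0 0 0; 0 0 0 -10 0 0 0; 0 0 0 -30 0 0 0; 0 0 0 -40 0 0 0; 0 0 0 -40 0 0 0"
}}

```text
time_s: 7.9
position: [0.541, 0.3914, 0.1694]
tool_rot: [[-0.0, 1.0, -0.001], [1.0, 0.0, -0.001], [-0.001, -0.001, -1.0]]
ft_force: [0.5, 0.7, 0.2]
grip_width: 0.0851
```

{"fn": "arm_command", "kwargs": {
  "rows": "0 0 0 -40 0 0 0; 0 0 0 -30 0 0 0; 0 -38 -1.3 0 0 0 0; 0 -38 -1.3 0 0 0 0; 0 -38 -1.3 0 0 0 0"
}}

```text
time_s: 8.32
position: [0.5371, 0.2766, 0.239]
tool_rot: [[-0.002, 1.0, 0.002], [1.0, 0.002, 0.0], [0.0, 0.002, -1.0]]
ft_force: [0.4, -0.9, 0.3]
grip_width: 0.0852
```

{"fn": "arm_command", "kwargs": {
  "rows": "0 -38 -1.3 0 0 0 0; 0 -38 -1.3 0 0 0 0; 0 -38 -1.3 0 0 0 0; 0 -38 -1.3 0 0 0 0; 0 -38 -1.3 0 0 0 0"
}}

```text
time_s: 8.73
position: [0.5306, 0.0859, 0.2387]
tool_rot: [[-0.0, 1.0, 0.001], [1.0, 0.0, -0.0], [-0.0, 0.001, -1.0]]
ft_force: [0.3, 0.2, -0.3]
grip_width: 0.0854
```

{"fn": "arm_command", "kwargs": {
  "rows": "0 -38 -1.3 0 0 0 0; 0 -38 -1.3 0 0 0 0; 0 -38 -1.3 0 0 0 0; 0 -38 -1.3 0 0 0 0; 0 -38 -1.3 0 0 0 0"
}}

```text
time_s: 9.15
position: [0.5242, -0.1042, 0.2388]
tool_rot: [[-0.0, 1.0, 0.001], [1.0, 0.0, -0.0], [-0.0, 0.001, -1.0]]
ft_force: [1.3, 0.4, -0.4]
grip_width: 0.0854
```

{"fn": "arm_command", "kwargs": {
  "rows": "0 -38 -1.3 0 0 0 0; 0 -38 -1.3 0 0 0 0; 0 -38 -1.3 0 0 0 0; 0 -38 -1.3 0 0 0 0; 0 -38 -1.3 0 0 0 0"
}}

```text
time_s: 9.57
position: [0.5177, -0.2942, 0.2388]
tool_rot: [[-0.0, 1.0, 0.001], [1.0, 0.0, -0.001], [-0.001, 0.001, -1.0]]
ft_force: [0.2, -0.1, -0.2]
grip_width: 0.0853
```

{"fn": "arm_command", "kwargs": {
  "rows": "0 -38 -1.3 0 0 0 0; 0 -25 0 0 0 0 0; 0 0 0 0 0 0 7.1; 0 0 0 0 0 0 7.1; 0 0 0 0 0 0 0"
}}

```text
time_s: 9.98
position: [0.5167, -0.3559, 0.2383]
tool_rot: [[0.25, 0.968, 0.0], [0.968, -0.25, -0.0], [-0.0, 0.0, -1.0]]
ft_force: [-0.9, 0.2, -0.3]
grip_width: 0.0852
```

```bash
python3 - <<'E'
from h import *
s=readout.observe(); m=eyes.camera_model("wrist"); im=eyes.get_image("wrist"); cv2.imwrite("pics/w2.png",im[:,:,::-1])
t=eyes.get_image("top"); cv2.imwrite("pics/top2.png",t[:,:,::-1])
print(s["time_s"],s["position"],s["tool_rot"],s["ft_force"]); np.savez("w2.npz",**m)
a=im[:,:,::-1]; b=cv2.resize(t[220:310,110:220,::-1],None,fx=2.5,fy=2.5); a=a.copy(); a[:b.shape[0],:b.shape[1]]=b; cv2.imwrite("pics/w2c.png",a)
E
```

```text
9.9833 [ 0.51666107 -0.35588135  0.23831953] [[ 2.50187695e-01  9.68197321e-01  2.54069707e-04]
 [ 9.68197343e-01 -2.50187643e-01 -2.18480817e-04]
 [-1.47967441e-04  3.00650827e-04 -9.99999944e-01]] [-0.87641859  0.24350504 -0.29245947]
```

View pics/w2c.png

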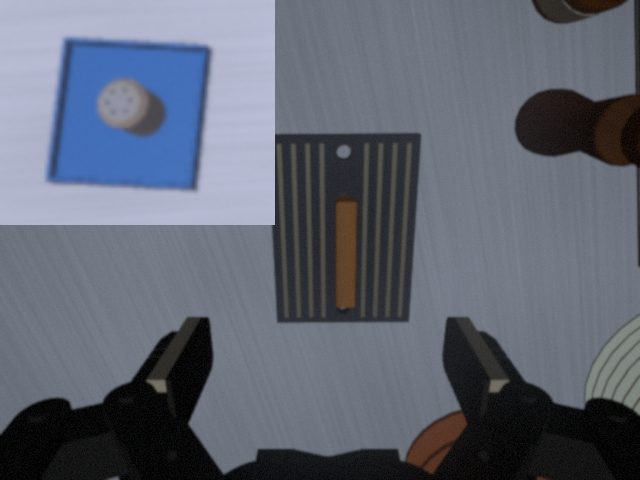

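The shaker stands upright in the tray (inset, top left). In the wrist view the plate is aligned with the tool: handle at (346,253), near hole (343,152), far hole hidden under the handle's end at (343,312).

```bash
python3 - <<'E'
from h import *
m=dict(np.load("w2.npz")); s=readout.observe()
im=cv2.imread("pics/w2.png");hsv=cv2.cvtColor(im,cv2.COLOR_BGR2HSV);H,S,V=[hsv[:,:,i].astype(int) for i in range(3)]
k=((H>3)&(H<25)&(S>120)&(V>60)).astype(np.uint8)*255
c=blob(k,(325,190,370,315)); r=cv2.minAreaRect(c); print(r)
P=np.array([cast(m,p,.066) for p in cv2.boxPoints(r)]); print(P.round(4),P.mean(0)); e=[P[1]-P[0],P[2]-P[1]];L=max(e,key=np.linalg.norm);print([np.linalg.norm(x) for x in e],np.degrees(np.arctan2(L[1],L[0])))
h=cast(m,(343.5,151.5),.012);print("hole",h)
pc=np.array([cast(m,p,.012) for p in((275,134),(420,134),(409,322),(278,322))]);print(pc.round(4),pc.mean(0))
a=np.array(pc[0]+pc[1]-pc[2]-pc[3]);print("ang",np.degrees(np.arctan2(a[1],a[0])))
u=(h-pc.mean(0))/np.linalg.norm(h-pc.mean(0)); print("centre by hole",h-.075*u)
print(s["position"],totool(s,P.mean(0)-s["position"]))
E
```

```text
((346.0, 253.5), (107.0, 20.0), 90.0)
[[ 0.5266 -0.3452  0.066 ]
 [ 0.5411 -0.349   0.066 ]
 [ 0.5204 -0.4367  0.066 ]
 [ 0.5045 -0.4326  0.066 ]] [ 0.52315608 -0.39088595  0.066     ]
[np.float64(0.015011819517607935), np.float64(0.090147430981228)] -103.23640447822784
hole [ 0.5409326  -0.31862979  0.012     ]
[[ 0.4886 -0.2901  0.012 ]
 [ 0.6067 -0.3207  0.012 ]
 [ 0.5639 -0.4955  0.012 ]
 [ 0.439  -0.4631  0.012 ]] [ 0.52454743 -0.39233848  0.012     ]
ang 75.12333713482384
centre by hole [ 0.52465765 -0.39184267  0.012     ]
[ 0.51687304 -0.35522402  0.23837881] [-33.1  14.6 172.4]
```

{"fn": "arm_command", "kwargs": {
  "rows": "0 -33 15 0 0 0 0; 0 0 0 38 0 0 0; 0 0 0 38 0 0 0; 0 0 0 38 0 0 0; 0 0 0 30 0 0 0",
  "squeeze": 80
}}

```text
time_s: 10.5
position: [0.5229, -0.3901, 0.0915]
tool_rot: [[0.241, 0.971, -0.001], [0.971, -0.241, 0.001], [0.001, -0.002, -1.0]]
ft_force: [0.2, 0.3, -0.5]
grip_width: 0.0852
```

{"fn": "arm_command", "kwargs": {
  "rows": "0 0 0 20 0 0 0; 0 0 0 15 0 0 0; 0 0 0 5 0 0 0; 0 0 0 0 0 0 0; 0.3 0 0 0 0 0 0"
}}

```text
time_s: 10.92
position: [0.5238, -0.3912, 0.0549]
tool_rot: [[0.243, 0.97, 0.001], [0.97, -0.243, -0.001], [-0.001, 0.001, -1.0]]
ft_force: [-0.3, -0.3, 0.7]
grip_width: 0.0756
```

{"fn": "arm_command", "kwargs": {
  "rows": "0.6 0 0 0 0 0 0; 1 0 0 0 0 0 0; 1 0 0 0 0 0 0; 1 0 0 0 0 0 0; 1 0 0 0 0 0 0"
}}

```text
time_s: 11.33
position: [0.5232, -0.3911, 0.0545]
tool_rot: [[0.245, 0.97, -0.0], [0.97, -0.245, -0.0], [-0.0, -0.0, -1.0]]
ft_force: [-1.4, 2.1, -4.2]
grip_width: 0.0145
```

{"fn": "arm_command", "kwargs": {
  "rows": "1 0 0 0 0 0 0; 1 0 0 0 0 0 0; 1 0 0 0 0 0 0; 1 0 0 0 0 0 0; 1 0 0 0 0 0 0"
}}

```text
time_s: 11.75
position: [0.5233, -0.391, 0.0545]
tool_rot: [[0.245, 0.97, -0.0], [0.97, -0.245, -0.0], [-0.0, 0.0, -1.0]]
ft_force: [-3.1, 3.0, 5.6]
grip_width: 0.0146
```

{"fn": "arm_command", "kwargs": {
  "rows": "1 0 0 -5 0 0 0; 1 0 0 -15 0 0 0; 1 0 0 -25 0 0 0; 1 0 0 -30 0 0 0; 1 0 0 -30 0 0 0"
}}

```text
time_s: 12.17
position: [0.5228, -0.3903, 0.1582]
tool_rot: [[0.245, 0.97, -0.003], [0.97, -0.245, 0.003], [0.002, -0.004, -1.0]]
ft_force: [-0.0, 0.1, -8.3]
grip_width: 0.0144
```

{"fn": "arm_command", "kwargs": {
  "rows": "1 0 0 -15 0 0 -5.5; 1 0 0 -5 0 0 -5.5; 1 0 0 0 0 0 0; 1 0 0 0 0 0 0; 1 0 0 0 0 0 0"
}}

```text
time_s: 12.58
position: [0.5229, -0.3905, 0.177]
tool_rot: [[0.058, 0.998, -0.002], [0.998, -0.058, 0.003], [0.003, -0.003, -1.0]]
ft_force: [-0.5, 0.1, -8.6]
grip_width: 0.0148
```

```bash
python3 - <<'E'
from h import *
s=readout.observe(); m=eyes.camera_model("wrist"); im=eyes.get_image("wrist"); cv2.imwrite("pics/w3.png",im[:,:,::-1])
print(s["time_s"],s["position"],s["tool_rot"],s["ft_force"],s["wrist_torque"]); np.savez("w3.npz",**m)
R=s["tool_rot"];p=s["position"];print("angle",np.degrees(np.arctan2(R[1,0],R[0,0])))
T=np.array([.5258,-.0102,p[2]]);print(totool(s,T-p)); 
for y in(75,-75):print(proj(m,p+R@[y/1000,0,.0545-.012]))
E
```

```text
12.5833 [ 0.52290334 -0.39052641  0.17699584] [[ 0.05833891  0.99829407 -0.00235   ]
 [ 0.99829362 -0.05833259  0.00267495]
 [ 0.0025333  -0.00250204 -0.99999366]] [-0.54566715  0.06191003 -8.56573039] [ 0.04491058 -0.01720459  0.01727615]
angle 86.65551703490051
[379.8 -19.3   1. ]
[325.18688667 124.09308825]
[325.92158228 424.37783653]
```

View pics/w3.png

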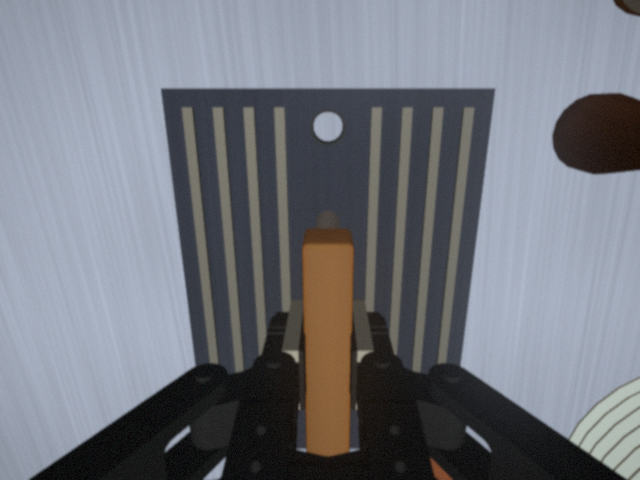

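The plate hangs level. Its near hole is at (328,127), 1 to 2 mm from where I predicted it. The camera looks almost straight down through that hole, so I can use it to line up with the pin.

{"fn": "arm_command", "kwargs": {
  "rows": "1 15 -1 0 0 0 0; 1 30 -1.5 0 0 0 0; 1 30 -1.5 0 0 0 0; 1 30 -1.5 0 0 0 0; 1 30 -1.5 0 0 0 0"
}}

```text
time_s: 13.05
position: [0.5234, -0.2544, 0.1779]
tool_rot: [[0.058, 0.998, -0.001], [0.998, -0.058, 0.001], [0.001, -0.001, -1.0]]
ft_force: [-0.2, 0.9, -7.9]
grip_width: 0.0148
```

{"fn": "arm_command", "kwargs": {
  "rows": "1 30 -1.6 0 0 0 0; 1 30 -1.6 0 0 0 0; 1 30 -1.6 0 0 0 0; 1 30 -1.6 0 0 0 0; 1 30 -1.6 0 0 0 0"
}}

```text
time_s: 13.47
position: [0.5238, -0.1041, 0.1782]
tool_rot: [[0.057, 0.998, -0.001], [0.998, -0.057, 0.001], [0.001, -0.001, -1.0]]
ft_force: [0.8, 1.2, -8.3]
grip_width: 0.0149
```

{"fn": "arm_command", "kwargs": {
  "rows": "1 30 -1.6 0 0 0 0; 1 30 -1.6 0 0 0 0; 1 24 -1.4 0 0 0 0; 1 10 -0.5 0 0 0 0; 1 0 0 0 0 0 0"
}}

```text
time_s: 13.88
position: [0.5239, -0.0093, 0.1784]
tool_rot: [[0.054, 0.999, -0.001], [0.999, -0.054, 0.001], [0.001, -0.001, -1.0]]
ft_force: [-0.1, -0.0, -7.6]
grip_width: 0.0145
```

{"fn": "arm_command", "kwargs": {
  "rows": "1 0 0 10 0 0 0; 1 0 0 8 0 0 0; 1 0 0 4 0 0 0; 1 0 0 0 0 0 0; 1 0 0 0 0 0 0"
}}

```text
time_s: 14.3
position: [0.5244, -0.0121, 0.1566]
tool_rot: [[0.057, 0.998, -0.001], [0.998, -0.057, 0.0], [0.0, -0.001, -1.0]]
ft_force: [0.6, -0.5, -8.2]
grip_width: 0.0146
```

```bash
cat > look.py <<'E'
from h import *
import sys
n=sys.argv[1]
s=readout.observe(); m=eyes.camera_model("wrist"); im=eyes.get_image("wrist")[:,:,::-1]; cv2.imwrite(f"pics/{n}.png",im)
c=cv2.resize(im[70:190,260:400],None,fx=4,fy=4,interpolation=2); cv2.imwrite(f"pics/{n}c.png",c); np.savez(n+".npz",**m)
R=s["tool_rot"];p=s["position"];print(s["time_s"],p,R[2],"angle",np.degrees(np.arctan2(R[1,0],R[0,0])),s["ft_force"],s["wrist_torque"])
hsv=cv2.cvtColor(im,cv2.COLOR_BGR2HSV)
k=((hsv[:,:,0]>10)&(hsv[:,:,0]<32)&(hsv[:,:,1]>110)).astype(np.uint8)*255
try:
    b=blob(k,(300,90,360,170)); (u,v),r=cv2.minEnclosingCircle(b); print("pin",u,v,r,cast(m,(u,v),.074))
except ValueError: print("no pin")
E
python3 look.py w4
```

```text
14.3 [ 0.52435423 -0.01206314  0.15659585] [ 4.76179529e-05 -6.99331049e-04 -9.99999754e-01] angle 86.75294061006338 [ 0.63424604 -0.52914881 -8.20798795] [ 0.03276461 -0.02194222  0.03943088]
pin 330.5555419921875 116.18518829345703 8.637369155883789 [0.5310471  0.06418873 0.074     ]
```

View pics/w4c.png

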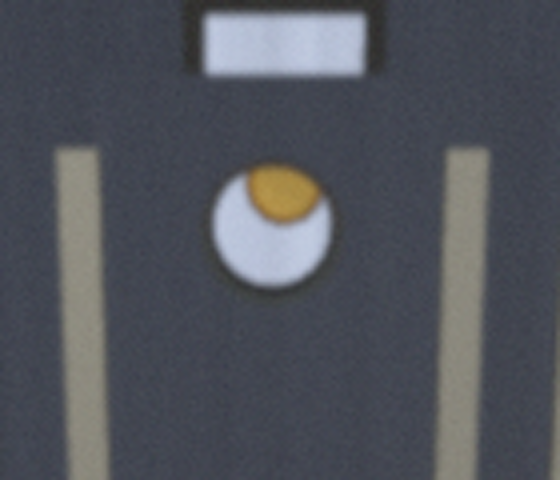

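Through the near hole (crop centre (272,228)) the brass pin shows at about (285,184). It lies farther along +y and slightly toward +x.

```bash
python3 - <<'E'
from h import *
m=dict(np.load("w4.npz"));s=readout.observe()
h=cast(m,(327.6,126.6),s["position"][2]-.0425); a=cast(m,(330.9,115.6),.076)
print(h,a,totool(s,a-h), "hole nominal",s["position"]+s["tool_rot"]@[.075,0,.0425])
for p in(h,a): 
  e=p+[0.005,0,0]; print(proj(m,e)-proj(m,p))
E
```

```text
[0.52950167 0.06185213 0.11443776] [0.53122177 0.06452925 0.076     ] [ 2.8  1.6 38.4] hole nominal [0.52877494 0.06289712 0.11442934]
[12.52983408 -0.74387457]
[10.27778829 -0.61560661]
```

{"fn": "arm_command", "kwargs": {
  "rows": "1 2.8 1.6 0 0 0 0; 1 0 0 8 0 0 0; 1 0 0 8 0 0 0; 1 0 0 3 0 0 0; 1 0 0 0 0 0 0"
}}

```text
time_s: 14.77
position: [0.5255, -0.0087, 0.1366]
tool_rot: [[0.056, 0.998, -0.003], [0.998, -0.056, 0.001], [0.0, -0.003, -1.0]]
ft_force: [-0.2, -0.8, -7.5]
grip_width: 0.0147
```

{"fn": "arm_command", "kwargs": {
  "rows": "1 0 0 0 0 0 0; 1 0 0 0 0 0 0"
}}

```text
time_s: 14.93
position: [0.5263, -0.0089, 0.138]
tool_rot: [[0.056, 0.998, 0.0], [0.998, -0.056, -0.0], [-0.0, 0.0, -1.0]]
ft_force: [-0.4, 0.4, -7.4]
grip_width: 0.0147
```

```bash
python3 look.py w5
```

```text
14.9333 [ 0.52627222 -0.00887563  0.13795331] [-7.68159821e-05  3.66680704e-04 -9.99999930e-01] angle 86.81212369731855 [-0.37748509  0.40502266 -7.35072932] [0.03251287 0.03706911 0.04332883]
pin 326.83758544921875 124.20063781738281 10.2020263671875 [0.53100421 0.06473955 0.074     ]
```

View pics/w5c.png

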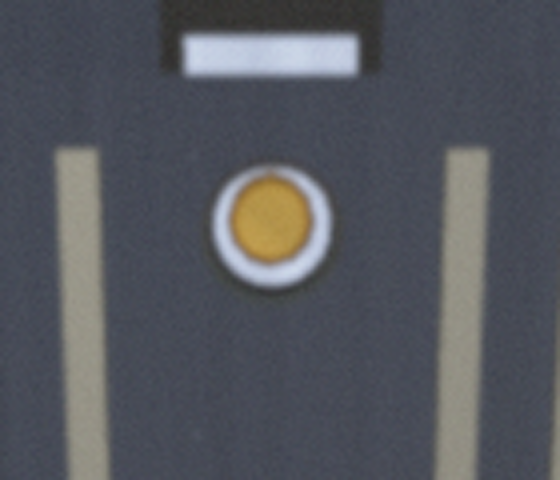

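Now the pin shows inside the hole at crop (271,219), against a hole centre of (272,227). It is nearly concentric.

```bash
python3 - <<'E'
from h import *
m=dict(np.load("w5.npz"));s=readout.observe()
h=cast(m,(327.6,126.5),s["position"][2]-.0425); a=cast(m,(327.4,124.4),.076)
print(h,a,totool(s,a-h))
E
```

```text
[0.53136637 0.06506262 0.09555968] [0.5312593  0.06475357 0.076     ] [-0.3 -0.1 19.6]
```

Aligned to within 0.3 mm, so I'm lowering slowly and watching the force.

{"fn": "arm_command", "kwargs": {
  "rows": "1 -0.3 0 2 0 0 0; 1 0 0 2 0 0 0; 1 0 0 2 0 0 0; 1 0 0 2 0 0 0; 1 0 0 1 0 0 0"
}}

```text
time_s: 15.4
position: [0.526, -0.0091, 0.1284]
tool_rot: [[0.056, 0.998, -0.001], [0.998, -0.056, 0.0], [0.0, -0.001, -1.0]]
ft_force: [-0.4, 1.0, -7.5]
grip_width: 0.0147
```

{"fn": "arm_command", "kwargs": {
  "rows": "1 0 0 1 0 0 0; 1 0 0 1 0 0 0; 1 0 0 1 0 0 0; 1 0 0 1 0 0 0; 1 0 0 0 0 0 0"
}}

```text
time_s: 15.82
position: [0.526, -0.0091, 0.1247]
tool_rot: [[0.056, 0.998, -0.0], [0.998, -0.056, 0.0], [0.0, -0.0, -1.0]]
ft_force: [0.3, -0.0, -7.9]
grip_width: 0.0145
```

The pins are about 6 mm into the holes with no resistance. Continuing.

{"fn": "arm_command", "kwargs": {
  "rows": "1 0 0 2 0 0 0; 1 0 0 2 0 0 0; 1 0 0 2 0 0 0; 1 0 0 1 0 0 0; 1 0 0 0 0 0 0"
}}

```text
time_s: 16.23
position: [0.526, -0.0091, 0.1175]
tool_rot: [[0.056, 0.998, -0.001], [0.998, -0.056, 0.0], [0.0, -0.001, -1.0]]
ft_force: [-0.2, 0.1, -8.3]
grip_width: 0.0147
```

{"fn": "arm_command", "kwargs": {
  "rows": "1 0 0 1 0 0 0; 1 0 0 1 0 0 0; 1 0 0 1 0 0 0; 1 0 0 0 0 0 0"
}}

```text
time_s: 16.57
position: [0.526, -0.0091, 0.1146]
tool_rot: [[0.056, 0.998, -0.0], [0.998, -0.056, 0.0], [0.0, -0.0, -1.0]]
ft_force: [0.0, 0.1, -8.1]
grip_width: 0.0149
```

{"fn": "arm_command", "kwargs": {
  "rows": "1 0 0 0.5 0 0 0; 1 0 0 0.5 0 0 0; 1 0 0 0 0 0 0"
}}

```text
time_s: 16.82
position: [0.5261, -0.0091, 0.1145]
tool_rot: [[0.055, 0.998, 0.001], [0.998, -0.055, -0.0], [-0.0, 0.001, -1.0]]
ft_force: [-3.2, 1.3, 2.2]
grip_width: 0.0149
```

{"fn": "arm_command", "kwargs": {
  "rows": "1 0 0 0.4 0 0 0; 1 0 0 0 0 0 0; 1 0 0 0 0 0 0"
}}

```text
time_s: 17.07
position: [0.5261, -0.0091, 0.1145]
tool_rot: [[0.056, 0.998, 0.001], [0.998, -0.056, -0.0], [-0.0, 0.001, -1.0]]
ft_force: [-5.1, 0.8, 7.2]
grip_width: 0.0146
```

The plate is seated at the expected height, TCP 0.1145. Releasing and rising.

{"fn": "arm_command", "kwargs": {
  "rows": "0.7 0 0 0 0 0 0; 0.5 0 0 0 0 0 0; 0.2 0 0 0 0 0 0; 0 0 0 0 0 0 0; 0 0 0 0 0 0 0"
}}

```text
time_s: 17.48
position: [0.5263, -0.0092, 0.1135]
tool_rot: [[0.056, 0.998, 0.0], [0.998, -0.056, -0.0], [-0.0, 0.0, -1.0]]
ft_force: [0.1, -0.2, -0.5]
grip_width: 0.0728
```

{"fn": "arm_command", "kwargs": {
  "rows": "0 0 0 -5 0 0 0; 0 0 0 -20 0 0 0; 0 0 0 -35 0 0 0; 0 0 0 -40 0 0 0; 0 0 0 -40 0 0 0"
}}

```text
time_s: 17.9
position: [0.5256, -0.009, 0.2553]
tool_rot: [[0.056, 0.998, -0.001], [0.998, -0.056, 0.0], [0.0, -0.001, -1.0]]
ft_force: [1.6, 0.4, 0.0]
grip_width: 0.0853
```

{"fn": "arm_command", "kwargs": {
  "rows": "0 0 -30 0 0 0 0; 0 0 -35 0 0 0 0; 0 0 -35 0 0 0 0; 0 0 0 0 0 0 0; 0 0 0 0 0 0 0"
}}

```text
time_s: 18.32
position: [0.4253, -0.0034, 0.2543]
tool_rot: [[0.056, 0.998, 0.001], [0.998, -0.056, -0.0], [-0.0, 0.001, -1.0]]
ft_force: [-0.0, -0.0, -1.0]
grip_width: 0.0855
```

```bash
python3 - <<'E'
from h import *
s=readout.observe();print(s["time_s"],s["position"],s["ft_force"])
a=eyes.get_image("top")[:,:,::-1];b=eyes.get_image("side")[:,:,::-1]
cv2.imwrite("pics/f.png",np.vstack([cv2.resize(a,(400,300)),cv2.resize(b,(400,300))]))
cv2.imwrite("pics/ft.png",a)
c=np.hstack([cv2.resize(b[150:350,230:430],(400,600),interpolation=2),cv2.resize(a,(400,300)).repeat(1,0) if 0 else np.vstack([cv2.resize(a[200:310,100:400],(400,300)),cv2.resize(b,(400,300))])]);cv2.imwrite("pics/f2.png",c)
E
```

```text
18.3167 [ 0.42529487 -0.00337101  0.25426568] [-0.04134623 -0.00475952 -1.01256878]
```

View pics/f2.png

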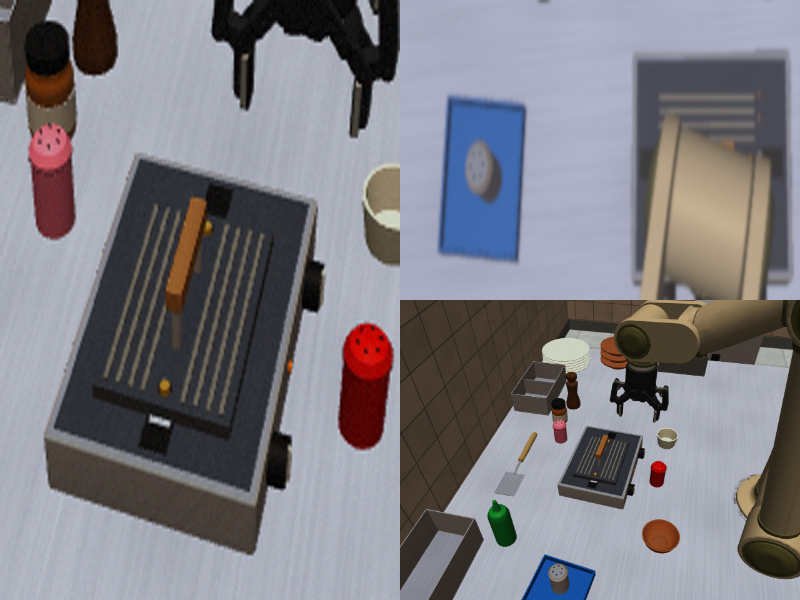

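The plate lies flush with both brass pins showing through its holes. The shaker stands upright in the tray, the other things have not moved, and the gripper is clear.

```bash
python3 -c "
from rig import env
print(env.close_job())"
```

```text
the job is handed in; nothing more can be done
None
```

The shaker is standing upright in the blue tray, and the ribbed grill plate lies flush on the griddle over both brass pins, released. I handed the job in at about 18 s on the robot's clock, and no verdict came back.

- **Shaker:** I lowered it onto the tray floor until contact (about 10 N), then let go. The pictures afterwards show it upright, well inside the walls.
- **Plate:** I lined it up by looking through its near hole at the pin, to within about 0.3 mm. It went down with no resistance, and contact came at a tool height of 0.1145 m, which matches a plate flush on the seat. The final side view shows both pins through the holes.
- **Other things:** They look where they were at the start, and the gripper was clear of everything, with wrist force down to about 1 N.

**Checks that disagreed:** The top and wrist cameras differed by about 2 mm on the pins and by about 4–6 mm on the shaker. I averaged the two for the shaker grip and relied on the through-hole view for the plate. In the last top view the arm hid part of the plate, so that check rests on the side view.

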